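# Clip the red snap hook onto the case's D-ring

## Task

Pick up the red snap hook and clip it onto the D-ring on the lid of the figure case: press its sprung gate against one leg of the ring until the leg slips inside and the gate snaps shut, with the other leg left outside. Then tug the hook gently back against the shut gate, with about 10 N, to be sure that it holds, and let go so that the hook lies flat on the lid, still clipped on. Never load the ring with more than 20 N, and leave the blue hook and the other things where they are.

Things in the scene. Friction and masses are not known exactly. Their poses are not given: they have to be found in the camera images.
- redhook_grip (a point): Centre of the red snap hook's grip block (28 x 26 x 32 mm in x, y, z), 16 mm above the hook's underside; hold it here from above. Axes: z up, x from the block towards the gate, y across. The hook starts lying flat on the table; mass about 0.12 kg. It ends in a flat steel loop in front of the block, whose shape is given under point redhook_mouth, body redhook and joint redhook_gate
- redhook_mouth (a point): Middle of the place on the red hook's gate line to press against the leg: 70 mm ahead (x) of redhook_grip on the line y = 0, 11.5 mm lower. Same axes. Keep the leg within about 4 mm of y = 0. The gate snaps shut behind the leg when the leg's centre is 19 to 24 mm inside this point (-x), the force fading just before; the spine stops the leg at 36 mm
- redhook: The red snap hook, origin on its underside below the spine, axes as redhook_grip, which lies at (-26, 0, +16) mm. A flat loop of 8 mm bar, bar centres 4.5 mm above the underside: spine along y at x = 0, end bars at y = -40 and +24 mm, front with the gate at x = +44 mm. A leg entering on y = 0 meets the spine when its centre is at x = +7.5 mm
- redhook_gate (a joint): Angle of the red hook's gate, rad: 0 shut, grows as it swings inwards (towards the spine), stop at 1.1. The brass gate (7 mm) runs in redhook axes from its hinge at y = -28 mm to its free end at y = +7 mm, by the fixed nose. A spring holds it shut: opening it with the leg takes about 4 to 10 N along x, falling to almost none at the snap
- case: Black figure case with aluminium edges, fixed to the table, 220 x 300 x 80 mm (x, y, z). Origin at the centre of its underside, z up. The flat lid is 80 mm above the table. Its front (latches, handle) is at -x
- leg_near (a point): Foot, at lid height, of the steel D-ring's leg nearer the case's front. Its x points along the ring to the far leg, away from the case's front (within 0.2 rad of the case's x), z up. The ring stands upright in the x-z plane of its own axes: two vertical legs, 7 mm diameter, 52 mm apart along x, joined by a bar on top; 38 mm tall above the lid
- leg_far (a point): Foot of the D-ring's other leg, 52 mm further along the ring's x, at lid height, same axes
- dring: The D-ring, origin at the foot of its near leg. The whole ring slides along its own x with 24 mm of play between two hard stops (drag about 1 N). It starts anywhere in that play, so where the stops are is not known: it moves when pushed or tugged until it meets a stop, and only then does the force rise. It sits within about 45 mm of the middle of the lid
- bluehook: A second snap hook like the red one but with a blue grip block; leave it alone. Origin and axes as body redhook
- fig_a: Small green figure on a 25 mm round base, 40 mm tall, standing on the lid's far left part; leave it. Origin under its base
- fig_b: Small grey figure, same size, on the lid's far right part; leave it. Origin under its base
- fig_c: Small green figure, same size, on the table; leave it. Origin under its base
- pot: Small blue paint pot, 34 mm across, 42 mm tall; leave it. Origin under it
- dicecup: Black dice cup, 76 mm across, 85 mm tall; leave it. Origin under it
- die: White 16 mm die on the table; leave it. Origin under it
Mind the look-alikes: they are no part of the job. What is shaped like the redhook but black or purple is not meant.

How it is judged:
By the outcome, as a careful person would: the job done as asked, in the order asked, and still so for the second after the job is handed in, with the robot touching nothing.
It also fails if it takes over 67 s, if anything falls off the work surface, if the arm or the gripper's body presses on something with over 40 N, if the wrist force passes 120 N, or if a joint passes its speed limit or range.

## Robot

A 7-joint arm with a two-finger parallel gripper is mounted at the origin on the work surface. World frame = base frame: x ahead of the robot, y to its left, z up, the work surface at z = 0. Lengths are in m, angles in degrees, forces in N, time in s.
With the tool pointing down it reaches from about 0.4 to 0.875 m from the base axis. Payload 6.5 kg.
Tool frame: the origin (TCP) lies on the centre line of the jaws, within the pads' length; the fingertips stand 17 mm ahead of it and the grasp point (between the pads) lies 2 mm behind it (ctrl.finger_overhang is the distance from the TCP to the fingertips, in m); z points along the fingers, x is the direction in which the jaws open and shut, and the axes are right-handed (so a half turn about z gives the same grasp; the last joint's range is limited). The gripper opens to 85 mm and grips with 20 to 120 N. Pads are 22 mm wide; open, the fingers measure 114 mm over their backs; the gripper's body (76 mm by 85 mm) begins 54 mm behind the grasp point. The pads swing forward as they close: fully open they stand 13 mm farther back than shut.
Start: joints at [-72.72, 30.733, -0.252, 88.115, 0.149, 61.152, -4.079], TCP at [0.234, 0.607, 0.248] pointing down, gripper open.
Joint ranges: [-154.64, 154.64], [-21.42, 123.67], [-72.66, 72.17], [13.99, 137.28], [-74.86, 254.86], [10.95, 109.41], [-158.01, 158.01]. Speed limits (degrees/s): [136.94, 136.94, 180, 180, 180, 180, 180].

## Interface

Orientations are given as [roll, pitch, yaw] about the fixed x, y, z axes, in that order (R = Rz(yaw) Ry(pitch) Rx(roll)).
In Python, from workcell import ctrl, get_image, camera_model, regions_of, place_of gives the robot as it stands.
- The arm moves only by the tool step_arm, never from a script. Its argument "steps" is a list that holds one entry, the list of rows, each a list of 6 numbers: the shift along the world's x, y, z scaled (see below), then the turn, a rotation vector about the world's x, y, z scaled (see below). In form: [[[dx, dy, dz, wx, wy, wz], ...]]. A call has 1 to 12 rows; each row is the pose to reach, as a shift and turn from the pose commanded when the call began; what a row does not reach only later rows make up. The controller multiplies each number of a shift by 0.3 m and each number of a turn by 30 degrees. A row lasts 1/12 s, in which the tool goes at most 41.7 mm and 7.16 degrees, less where a joint would pass 70% of its speed; a pose out of reach is approached as far as the arm can. A call with a number of a shift or a turn outside -1 to 1 is refused whole. A call with a gripper value outside its range is refused whole. "claw" is the finger opening in mm, from 0 to 85.4, set as the call begins (left out, the last holds). The fingers move at their own pace and stop on an object; "force" is the grip in N (left out, the last holds). Time passes only in rows, so rows that repeat a pose let the fingers close. It gives the time, the measured TCP pose, the force and the opening at its end, in the units of the state.
- ctrl.observe(): the state, without advancing time (a new reading comes with each control period).
- get_image(name): name is "side" or "top"; returns the picture (480x640x3 uint8, blue, green, red); there is no depth.
- camera_model(name): a dict with "fx", "fy", "cx", "cy" (pixels), "R" (3x3) and "t" (3): a world point X has camera coordinates R X + t. Camera axes: x right, y down, z forward; pixel columns grow to the right and rows downward; lengths in m; the calibration is good to about 2 mm. A picture is of the moment at which its call begins. camera_model takes no time and is no camera call.
- ctrl.close_job(): hands the job in, once; it reports no verdict.
Trained networks look in the newest picture that a camera, given by its name, has taken for a name from the list of things; names that differ only in an ending like _2 or _b are one class to them, and where a whole thing is asked for, a point or a joint stands for the part that bears it (a point fixed in the world has none). Each returns a list of dicts, best first, with "confidence" (0 to 1); they miss things now and then, are a little off and sometimes report something else, mostly with a low value. They report only what shows in the picture. A call takes as long as a camera call. They do not tell look-alikes from the thing itself.
- regions_of(camera, label): "pixels" (480x640 bool, what is visible of it) and "at" ([column, row] in pixels, amid what is visible of it).
- place_of(camera, label): "at" ([column, row] in pixels: a listed point, or the origin of a listed thing).
The state is a dict: "time": time; "q": joint angles; "qvel": joint speeds; "joint_torque": joint torques, N m; "eef_pos": TCP position; "orientation": TCP orientation; "force": force on the tool from outside, world axes, zero at the start; "torque": the same for the moment, N m; "width": opening from 0.0 (shut) to 1.0 (fully open).
Only numpy, scipy, OpenCV 4.12 (cv2) and the standard library are available. Lean on these libraries where they do the work, as an engineer would, in place of code of your own. Each camera call takes 0.05 s, during which the arm holds its last target.

## Working session

There is one attempt and no reset: what is moved stays moved. The work goes in short steps, Python scripts to look and compute and a tool call to move; the robot and the scene stay as the last step left them, time stands still between calls to the robot, and variables do not carry over. Pictures are saved under pics/ and viewed, and the job is handed in when it is done.

Besides the shell and the picture viewer there is one more tool, called after "Call:" as a command line: name --argument value ..., lists and objects as JSON in quotes. step_arm: Moves the arm, as the interface text tells. Its arguments: {"type":"object","properties":{"steps":{"type":"array"},"claw":{"type":"number"},"force":{"type":"number"}},"required":["steps"]}

```bash
ls; mkdir -p pics; cat > h.py <<'E'
import numpy as np, cv2
from workcell import ctrl,get_image,camera_model,regions_of,place_of
def ray(cam,uv):
    m=camera_model(cam);R=np.array(m['R']);t=np.array(m['t'])
    c=-R.T@t; d=R.T@np.array([(uv[0]-m['cx'])/m['fx'],(uv[1]-m['cy'])/m['fy'],1.]); return c,d
def at_z(cam,uv,z):
    c,d=ray(cam,uv); return c+d*(z-c[2])/d[2]
def proj(cam,X):
    m=camera_model(cam);p=np.array(m['R'])@np.array(X)+np.array(m['t']); return np.array([m['fx']*p[0]/p[2]+m['cx'],m['fy']*p[1]/p[2]+m['cy']])
E
python3 - <<'E'
from h import *
for c in ('top','side'):
    cv2.imwrite(f'pics/{c}0.png',get_image(c)); print(c,ray(c,(320,240)),camera_model(c)['fx'])
s=ctrl.observe(); print({k:np.round(v,3) for k,v in s.items()})
E
```

```text
pics
top (array([0.40436382, 0.04338733, 1.15821991]), array([ 0.11720643,  0.0171136 , -0.99301459])) 446.4488651496391
side (array([ 0.31715902, -1.16813741,  0.80003496]), array([ 0.13560523,  0.86464414, -0.48393318])) 590.2130531742655
{'time': np.float64(0.1), 'q': array([-72.72 ,  30.774,  -0.256,  88.165,   0.15 ,  61.151,  -4.08 ]), 'qvel': array([-0.062, -0.169, -0.062, -0.172, -0.027, -0.044, -0.1  ]), 'joint_torque': array([ 2.0000e-03, -5.8456e+01,  1.0520e+00, -2.5977e+01,  1.3000e-02,
        5.0000e-03,  0.0000e+00]), 'eef_pos': array([0.234, 0.606, 0.247]), 'orientation': array([1.79994e+02, 9.00000e-02, 6.89320e+01]), 'force': array([ 0.471, -0.197,  0.256]), 'torque': array([0.013, 0.014, 0.024]), 'width': np.float64(0.997)}
```

View pics/top0.png

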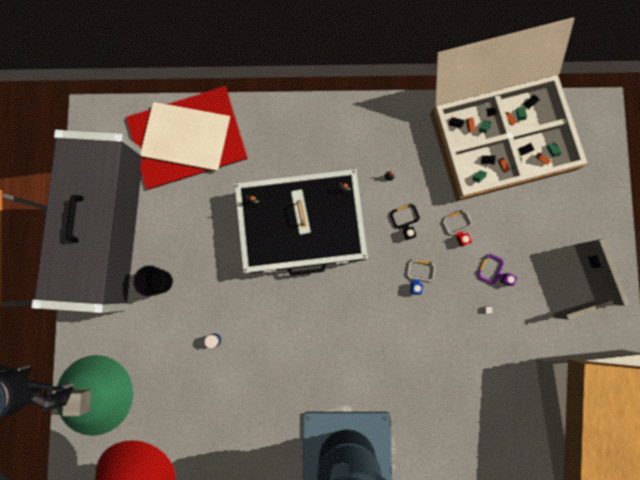

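View pics/side0.png

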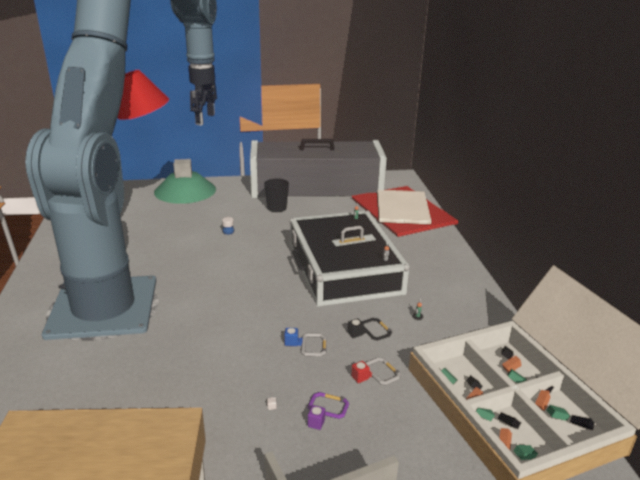

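The four hook shapes in the top view are black (410,232), red (464,239), blue (417,287) and purple (508,279). The red one at (464,239) fits the description because it is the only one with a red grip block. I'll check it in enlarged crops and measure.

```bash
python3 - <<'E'
from h import *
t=get_image('top'); s=get_image('side')
a=cv2.resize(t[195:255,430:490],(400,400),interpolation=cv2.INTER_CUBIC)
b=cv2.resize(s[345:395,340:410],(400,286),interpolation=cv2.INTER_CUBIC)
c=cv2.resize(t[180:240,270:330],(400,400),interpolation=cv2.INTER_CUBIC)
d=cv2.resize(s[210:260,320:390],(400,286),interpolation=cv2.INTER_CUBIC)
o=np.zeros((600,800,3),np.uint8); o[:300,:400]=cv2.resize(a,(400,400))[:300]; 
o=np.vstack([np.hstack([cv2.resize(a,(300,300)),cv2.resize(b,(420,300))]),np.hstack([cv2.resize(c,(300,300)),cv2.resize(d,(420,300))])])
cv2.imwrite('pics/crop0.png',o)
for cam in('top','side'):
    for l in ('redhook_grip','redhook_mouth','redhook','case','leg_near','leg_far','dring'):
        for r in place_of(cam,l)[:5]:
            z={'redhook_grip':.016,'redhook_mouth':.0045,'redhook':0,'case':0}.get(l,.08)
            print(cam,l,round(r['confidence'],2),np.round(r['at'],1),np.round(at_z(cam,r['at'],z),4)[:2])
E
```

```text
top redhook_grip 0.95 [509.3 276.7] [ 0.4421 -0.4163]
top redhook_grip 0.92 [407.9 233.3] [ 0.5549 -0.1631]
top redhook_mouth 0.82 [479.9 268.5] [ 0.4639 -0.3471]
top redhook_mouth 0.7 [448.8 213. ] [ 0.609  -0.2728]
top redhook_mouth 0.61 [398.1 207.7] [ 0.6241 -0.1414]
top redhook 0.92 [496.3 276.6] [ 0.443  -0.3896]
top redhook 0.83 [461.1 232.9] [ 0.557 -0.304]
top redhook 0.8 [404.2 222.8] [ 0.5848 -0.1571]
top case 0.8 [300.4 221.9] [0.5893 0.1146]
top leg_near 0.65 [301.7 224. ] [0.5713 0.1065]
top leg_near 0.6 [162.7 281. ] [0.4343 0.4438]
top leg_near 0.28 [214.9 340.2] [0.2928 0.3139]
top leg_far 0.7 [298.1 202.1] [0.6258 0.1153]
top dring 0.67 [302.1 223.4] [0.5728 0.1055]
top dring 0.26 [459.6 233.5] [ 0.545  -0.2763]
side redhook_grip 0.94 [316.5 419.6] [ 0.4367 -0.4186]
side redhook_grip 0.94 [357. 324.] [ 0.5633 -0.1521]
side redhook_grip 0.77 [359.7 371.3] [ 0.5385 -0.3033]
side redhook_mouth 0.96 [326.8 392.9] [ 0.4672 -0.3428]
side redhook_mouth 0.73 [387.9 362.4] [ 0.6043 -0.271 ]
side redhook_mouth 0.58 [382. 321.] [ 0.625  -0.1327]
side redhook_mouth 0.2 [359.3 241.7] [0.6475 0.2324]
side redhook 0.7 [365.7 329.4] [ 0.5836 -0.1529]
side redhook 0.55 [316.5 415.2] [ 0.4406 -0.3927]
side redhook 0.5 [357.2 242.1] [0.643  0.2386]
side redhook 0.28 [418.8 317.2] [ 0.714  -0.1223]
side case 0.8 [343.  266.9] [0.5802 0.1125]
side leg_near 0.5 [340.5 242.3] [0.5684 0.1013]
side leg_near 0.31 [226.8 231.9] [0.287  0.1854]
side leg_far 0.46 [360.9 240.8] [0.6211 0.1036]
side dring 0.71 [344.  238.4] [0.5808 0.1204]
```

View pics/crop0.png

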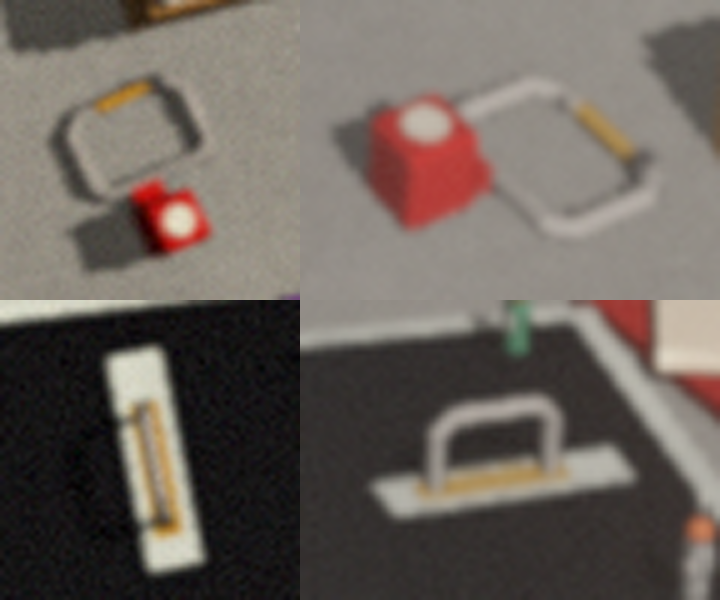

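```bash
cat > fit.py <<'E'
from h import *
from scipy.optimize import minimize
S=8
def cap(img,cam,A,B,r,off):
    f=camera_model(cam)['fx'];pts=[]
    for P in np.linspace(A,B,2):
        m=camera_model(cam);zc=(np.array(m['R'])@P+np.array(m['t']))[2]
        uv=(proj(cam,P)-off+.5)*S; rr=r*f/zc*S
        a=np.linspace(0,2*np.pi,24,endpoint=False); pts+=list(uv+rr*np.c_[np.cos(a),np.sin(a)])
    cv2.fillPoly(img,[cv2.convexHull(np.array(pts,np.float32)).astype(np.int32)],1.0)
def hull(img,cam,P,off):
    uv=np.array([(proj(cam,p)-off+.5)*S for p in P],np.float32); cv2.fillPoly(img,[cv2.convexHull(uv).astype(np.int32)],1.0)
def T(p,z0):
    c,s=np.cos(p[2]),np.sin(p[2]); R=np.array([[c,-s,0],[s,c,0],[0,0,1]])
    return lambda q:R@(np.array(q)/1000)+np.array([p[0],p[1],z0])
def hook(img,cam,p,off,z0=0.):
    t=T(p,z0);k=12
    L=[(0,-40+k),(0,24-k),(k,24),(44-k,24),(44,24-k),(44,-40+k),(44-k,-40),(k,-40)]
    for a,b in zip(L,L[1:]+L[:1]): cap(img,cam,t((*a,4.5)),t((*b,4.5)),.004,off)
    hull(img,cam,[t((x,y,z)) for x in(-40,-12) for y in(-13,13) for z in(0,32)],off)
def ring(img,cam,p,off,z0=.08):
    t=T(p,z0);k=6
    L=[(0,0,0),(0,0,34.5-k),(k,0,34.5),(52-k,0,34.5),(52,0,34.5-k),(52,0,0)]
    for a,b in zip(L,L[1:]): cap(img,cam,t(a),t(b),.0035,off)
def render(fn,cam,p,box):
    x0,y0,x1,y1=box; im=np.zeros(((y1-y0)*S,(x1-x0)*S),np.float32); fn(im,cam,p,np.array([x0,y0])); return cv2.resize(im,(x1-x0,y1-y0),interpolation=cv2.INTER_AREA)
def getmask(cam,label,pt):
    best=None
    for r in regions_of(cam,label):
        m=r['pixels']; ys,xs=np.nonzero(m); d=np.hypot(xs-pt[0],ys-pt[1]).min() if len(xs) else 99
        if d<6 and (best is None or r['confidence']>best[0]): best=(r['confidence'],m)
    return best
def fit(fn,masks,p0):
    def cost(v):
        p=[p0[0]+v[0]/1000,p0[1]+v[1]/1000,p0[2]+v[2]*.02]; e=0
        for cam,(m,b) in masks.items():
            r=render(fn,cam,p,b); w=m[b[1]:b[3],b[0]:b[2]].astype(float); e+=1-np.minimum(r,w).sum()/np.maximum(r,w).sum()
        return e/len(masks)
    best=None
    for st in(6,3):
        s=np.array([[0,0,0],[st,0,0],[0,st,0],[0,0,st]],float)
        if best is not None: s=s+best.x
        best=minimize(cost,s[0],method='Nelder-Mead',options=dict(initial_simplex=s,xatol=.02,fatol=1e-4))
    v=best.x; return [p0[0]+v[0]/1000,p0[1]+v[1]/1000,p0[2]+v[2]*.02],best.fun
def overlay(fn,cam,p,box,name,k=8):
    im=get_image(cam)[box[1]:box[3],box[0]:box[2]]; r=render(fn,cam,p,box)
    o=cv2.resize(im,None,fx=k,fy=k,interpolation=cv2.INTER_CUBIC); rr=(cv2.resize(r,None,fx=k,fy=k)>.5).astype(np.uint8)
    cs,_=cv2.findContours(rr,cv2.RETR_LIST,cv2.CHAIN_APPROX_NONE); cv2.drawContours(o,cs,-1,(0,255,0),1); return o
E
cat > run1.py <<'E'
from fit import *
get_image('top');get_image('side')
J=[('redhook',hook,dict(top=(464,239),side=(360,371)),[.557,-.30,.4],dict(top=(430,200,490,255),side=(340,345,410,395))),
('dring',ring,dict(top=(300,213),side=(351,233)),[.571,.104,.2],dict(top=(280,185,325,240),side=(325,215,375,255)))]
out=[]
for l,fn,pts,p0,bx in J:
    M={}
    for cam in pts:
        g=getmask(cam,l,pts[cam]); print(l,cam,g and (g[0],g[1].sum()))
        if g: M[cam]=(g[1],bx[cam])
    if not M: continue
    p,e=fit(fn,M,p0); print(l,np.round(p,4),np.degrees(p[2]),e)
    for c in M:
        q,e=fit(fn,{c:M[c]},p); print('  only',c,np.round(q,4),e)
    for cam in bx: out.append(cv2.resize(overlay(fn,cam,p,bx[cam],''),(400,300)))
cv2.imwrite('pics/fit1.png',np.vstack([np.hstack(out[:2]),np.hstack(out[2:])]) if len(out)==4 else np.hstack(out))
E
python3 run1.py
```

```text
redhook top (0.59, np.int64(433))
redhook side (0.71, np.int64(647))Traceback (most recent call last):
  File "run1.py", line 12, in <module>
    p,e=fit(fn,M,p0); print(l,np.round(p,4),np.degrees(p[2]),e)
        ~~~^^^^^^^^^
  File "fit.py", line 43, in fit
    best=minimize(cost,s[0],method='Nelder-Mead',options=dict(initial_simplex=s,xatol=.02,fatol=1e-4))
    res = _minimize_neldermead(fun, x0, args, callback, bounds=bounds,
                               **options)
    fxr = func(xr)
    fx = function(np.copy(x), *(wrapper_args + args))
  File "fit.py", line 37, in cost
    r=render(fn,cam,p,b); w=m[b[1]:b[3],b[0]:b[2]].astype(float); e+=1-np.minimum(r,w).sum()/np.maximum(r,w).sum()
  File "fit.py", line 26, in render
    x0,y0,x1,y1=box; im=np.zeros(((y1-y0)*S,(x1-x0)*S),np.float32); fn(im,cam,p,np.array([x0,y0])); return cv2.resize(im,(x1-x0,y1-y0),interpolation=cv2.INTER_AREA)
                                                                    ~~^^^^^^^^^^^^^^^^^^^^^^^^^^^^
  File "fit.py", line 19, in hook
    for a,b in zip(L,L[1:]+L[:1]): cap(img,cam,t((*a,4.5)),t((*b,4.5)),.004,off)
                                   ~~~^^^^^^^^^^^^^^^^^^^^^^^^^^^^^^^^^^^^^^^^^^
  File "fit.py", line 5, in cap
    f=camera_model(cam)['fx'];pts=[]
      ~~~~~~~~~~~~^^^^^
ValueError: time passes only in moves, steps and waits
```

```bash
python3 - <<'E'
s=open('h.py').read()
s=s.replace("def ray","import functools\ncamera_model=functools.lru_cache(None)(camera_model)\ndef ray",1)
open('h.py','w').write(s)
E
sed -i 's/^get_image.*/get_image("top");get_image("side");print(ctrl.observe()["time"])/' run1.py
python3 run1.py
```

```text
1.2
redhook top (0.86, np.int64(445))
redhook side (0.94, np.int64(638))
redhook [ 0.5628 -0.2939  0.4029] 23.08429716497572 0.22005325524547287
  only top [ 0.5622 -0.2931  0.4324] 0.2446229508196721
  only side [ 0.5637 -0.2952  0.4064] 0.1597200759415427
dring top (0.48, np.int64(166))
dring side (0.61, np.int64(201))
dring [0.5733 0.102  0.1914] 10.967555312828965 0.5090488900495033
  only top [0.5708 0.1038 0.1788] 0.5155308734939759
  only side [0.5733 0.102  0.1898] 0.48620217594927584
```

View pics/fit1.png

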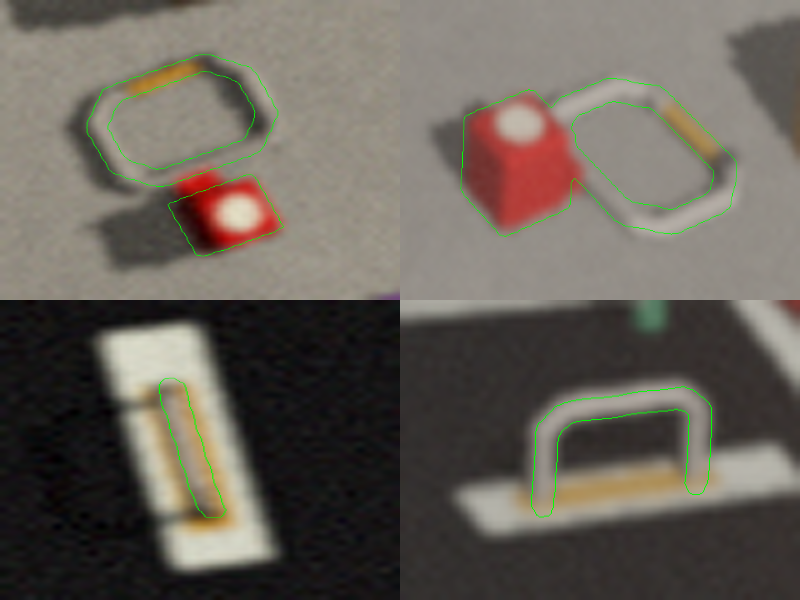

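The fits match the pictures well. The red block is at about (0.539, -0.304) with yaw 23°, and the near leg is at about (0.573, 0.102) with yaw 11°. I'll move towards the hook.

Call:
step_arm --steps '[[[0.08,-0.08,0,0,0,0.2],[0.17,-0.17,0,0,0,0.4],[0.26,-0.26,0,0,0,0.6],[0.35,-0.35,0,0,0,0.8],[0.44,-0.44,0,0,0,1],[0.53,-0.54,0,0,0,1],[0.61,-0.64,0,0,0,1],[0.69,-0.74,0,0,0,1],[0.77,-0.84,0,0,0,1],[0.84,-0.92,0,0,0,1],[0.88,-0.97,0,0,0,1],[0.9,-1,0,0,0,1]]]' --claw 65 --force 70

```text
time: 2.6
eef_pos: [0.5061, 0.3032, 0.2484]
orientation: [179.9, 0.1, 98.7]
force: [-0.1, -0.8, -0.3]
width: 0.759
```

Call:
step_arm --steps '[[[0.03,-0.08,0,0,0,0.15],[0.05,-0.18,0,0,0,0.3],[0.05,-0.29,0,0,0,0.45],[0.05,-0.4,0,0,0,0.48],[0.05,-0.51,0,0,0,0.48],[0.05,-0.62,0,0,0,0.48],[0.05,-0.73,0,0,0,0.48],[0.05,-0.83,0,0,0,0.48],[0.05,-0.91,0,0,0,0.48],[0.05,-0.96,0,0,0,0.48],[0.05,-1,0,0,0,0.48],[0.05,-1,0,0,0,0.48]]]'

```text
time: 3.6
eef_pos: [0.5186, 0.0045, 0.2484]
orientation: [-180.0, 0.0, 113.2]
force: [0.1, 0.5, -0.2]
width: 0.759
```

Call:
step_arm --steps '[[[0.01,-0.08,-0.03,0,0,0],[0.03,-0.18,-0.07,0,0,0],[0.05,-0.29,-0.1,0,0,0],[0.06,-0.4,-0.15,0,0,0],[0.07,-0.51,-0.2,0,0,0],[0.07,-0.62,-0.25,0,0,0],[0.07,-0.73,-0.3,0,0,0],[0.07,-0.83,-0.35,0,0,0],[0.07,-0.91,-0.4,0,0,0],[0.07,-0.96,-0.42,0,0,0],[0.07,-1,-0.42,0,0,0],[0.07,-1,-0.42,0,0,0]]]'

```text
time: 4.6
eef_pos: [0.54, -0.2949, 0.1226]
orientation: [180.0, 0.1, 113.2]
force: [-0.3, -0.8, 0.5]
width: 0.763
```

```bash
python3 - <<'E'
from h import *
print(ctrl.finger_overhang,ctrl.observe()['eef_pos'])
t=get_image('top');s=get_image('side')
cv2.imwrite('pics/pre.png',np.hstack([cv2.resize(t[190:290,400:520],(400,333)),cv2.resize(s[290:410,290:410],(400,333))]))
E
```

```text
0.017 [ 0.53998197 -0.29494122  0.12255583]
```

View pics/pre.png

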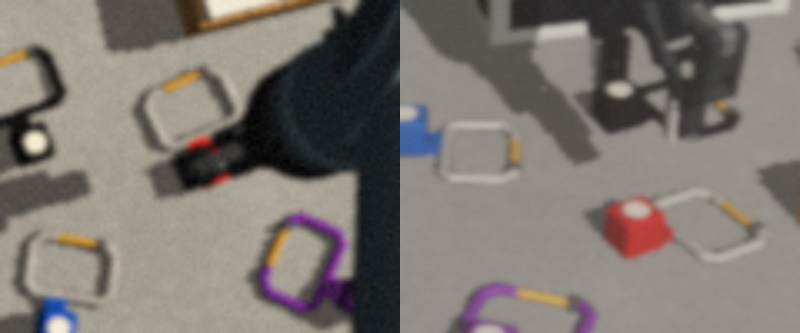

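The gripper is above the red block with clearance on both sides. I'll descend and grip.

Call:
step_arm --steps '[[[0,-0.03,-0.05,0,0,0],[0,-0.03,-0.12,0,0,0],[0,-0.03,-0.2,0,0,0],[0,-0.03,-0.26,0,0,0],[0,-0.03,-0.3,0,0,0],[0,-0.03,-0.33,0,0,0],[0,-0.03,-0.34,0,0,0],[0,-0.03,-0.34,0,0,0],[0,-0.03,-0.34,0,0,0]]]'

```text
time: 5.45
eef_pos: [0.5405, -0.3025, 0.0212]
orientation: [179.9, 0.1, 113.3]
force: [0.3, -0.2, 0.8]
width: 0.762
```

Call:
step_arm --steps '[[[0,0,0,0,0,0],[0,0,0,0,0,0],[0,0,0,0,0,0],[0,0,0,0,0,0],[0,0,0,0,0,0],[0,0,0,0,0,0],[0,0,0,0,0,0],[0,0,0,0,0,0]]]' --claw 10 --force 70

```text
time: 6.12
eef_pos: [0.5402, -0.3028, 0.0211]
orientation: [180.0, 0.0, 113.3]
force: [-0.9, 0.7, 5.5]
width: 0.291
```

Call:
step_arm --steps '[[[0,0,0.05,0,0,0],[0,0,0.13,0,0,0],[0,0,0.23,0,0,0],[0,0,0.33,0,0,0],[0,0,0.42,0,0,0],[-0.01,0.05,0.49,0,0,-0.1],[-0.03,0.12,0.54,0,0,-0.2],[-0.05,0.22,0.57,0,0,-0.3],[-0.08,0.32,0.58,0,0,-0.41],[-0.1,0.42,0.58,0,0,-0.41],[-0.12,0.5,0.58,0,0,-0.41],[-0.14,0.56,0.58,0,0,-0.41]]]'

```text
time: 7.12
eef_pos: [0.4971, -0.1317, 0.1951]
orientation: [180.0, -0.1, 101.2]
force: [-0.1, 0.4, -1.7]
width: 0.292
```

Call:
step_arm --steps '[[[-0.01,0.08,0,0,0,0],[-0.02,0.16,0,0,0,0],[-0.03,0.25,0,0,0,0],[-0.04,0.35,0,0,0,0],[-0.05,0.45,0,0,0,0],[-0.06,0.54,-0.02,0,0,0],[-0.06,0.62,-0.05,0,0,0],[-0.06,0.68,-0.08,0,0,0],[-0.06,0.72,-0.1,0,0,0],[-0.06,0.73,-0.1,0,0,0],[-0.06,0.73,-0.1,0,0,0],[-0.06,0.73,-0.1,0,0,0]]]'

```text
time: 8.12
eef_pos: [0.4799, 0.0836, 0.165]
orientation: [180.0, 0.0, 101.0]
force: [0.5, -0.2, -1.1]
width: 0.293
```

```bash
python3 - <<'E'
from h import *
t=get_image('top');s=get_image('side')
o=ctrl.observe();print(o['eef_pos'],o['orientation'],o['force'],o['torque'],o['width'])
cv2.imwrite('pics/pre2.png',np.hstack([cv2.resize(t[170:290,240:360],(400,400)),cv2.resize(s[150:270,280:400],(400,400))]))
E
```

```text
[0.48007197 0.08317996 0.16492102] [1.79953850e+02 3.10123276e-02 1.00915445e+02] [-0.10743285  0.81368275 -1.90208703] [ 0.0110768  -0.00545827 -0.03103599] 0.2925123373470251
```

View pics/pre2.png

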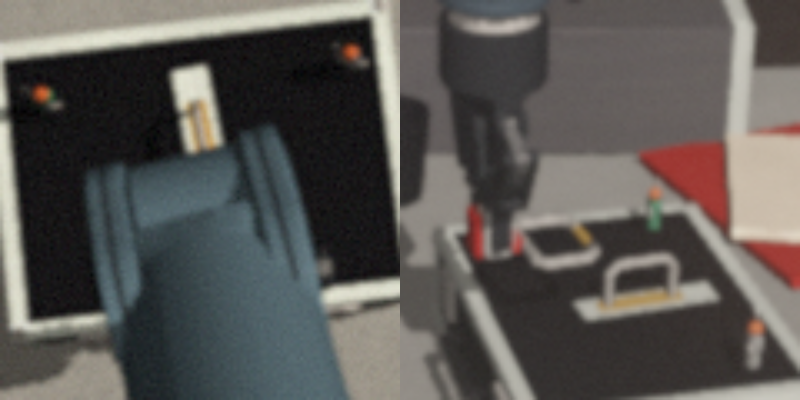

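```bash
cat > held.py <<'E'
from fit import *
import sys
def pose(o,fw=.0245):
    y=np.radians(o['orientation'][2]-90); p=o['eef_pos']; return [p[0]+fw*np.cos(y),p[1]+fw*np.sin(y),y], p[2]-.0211
def loop(z0):
    def f(img,cam,p,off):
        t=T(p,z0);k=12
        L=[(0,-40+k),(0,24-k),(k,24),(44-k,24),(44,24-k),(44,-40+k),(44-k,-40),(k,-40)]
        for a,b in zip(L,L[1:]+L[:1]): cap(img,cam,t((*a,4.5)),t((*b,4.5)),.004,off)
    return f
if __name__=='__main__':
    im=get_image('side'); o=ctrl.observe(); p,z0=pose(o); print(np.round(p,4),z0)
    box=(330,205,400,255)
    ov=overlay(loop(z0),'side',p,box,'',k=10); cv2.imwrite('pics/held_%s.png'%sys.argv[1],ov)
E
python3 held.py a
```

```text
[0.5041 0.0879 0.1905] 0.1437329691936888
```

View pics/held_a.png

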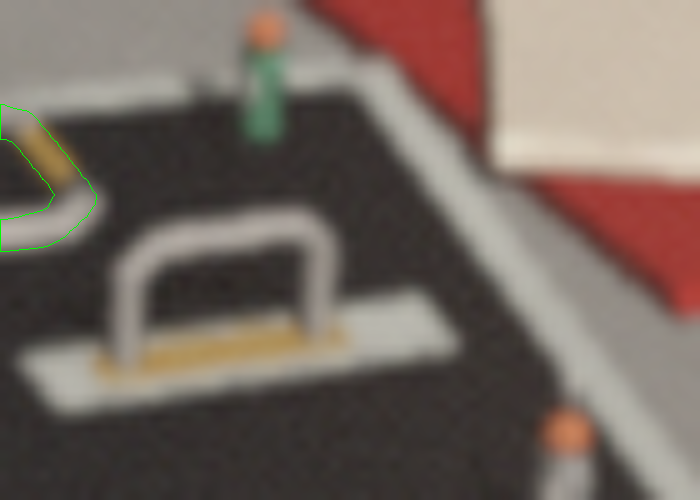

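```bash
sed -i 's/box=(330,205,400,255)/box=(300,200,380,255)/' held.py; python3 held.py b
```

```text
[0.504  0.0883 0.191 ] 0.14353031682918047
```

View pics/held_b.png

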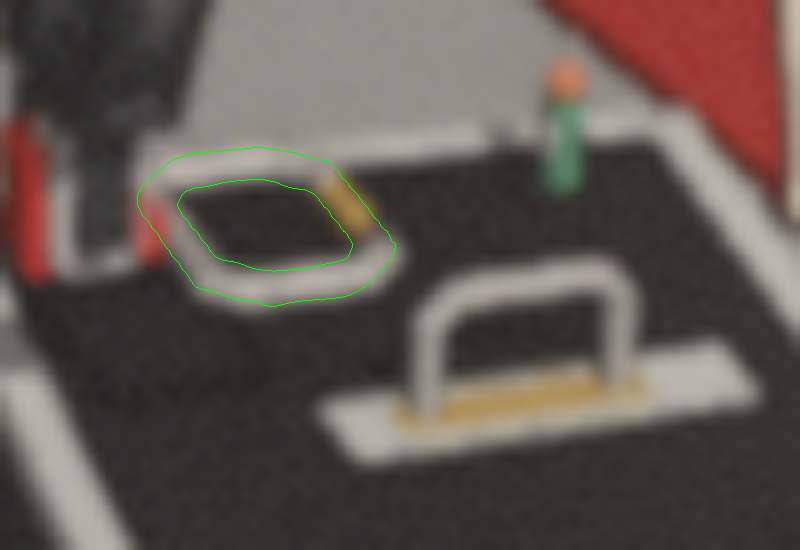

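Call:
step_arm --steps '[[[0,0.003,-0.03,0,0,0],[0,0.003,-0.07,0,0,0],[0,0.003,-0.11,0,0,0],[0,0.003,-0.14,0,0,0],[0,0.003,-0.17,0,0,0],[0,0.003,-0.19,0,0,0],[0,0.003,-0.19,0,0,0],[0,0.003,-0.19,0,0,0]]]'

```text
time: 9.08
eef_pos: [0.4796, 0.0854, 0.107]
orientation: [-180.0, 0.0, 101.0]
force: [0.3, 0.7, -2.3]
width: 0.297
```

```bash
sed -i 's/box=(300,200,380,255)/box=(300,210,380,265)/' held.py; python3 held.py c; python3 -c "
from h import *
o=ctrl.observe();print(o['eef_pos'],o['orientation'],o['force'],o['torque'])"
```

```text
[0.504  0.0901 0.1924] 0.08636242765099
[0.48009824 0.08548613 0.10764758] [ 1.79954023e+02 -2.13573456e-03  1.01023019e+02] [-0.51911591 -0.11608674 -1.54393832] [-0.00306261  0.01839158 -0.03295668]
```

View pics/held_c.png

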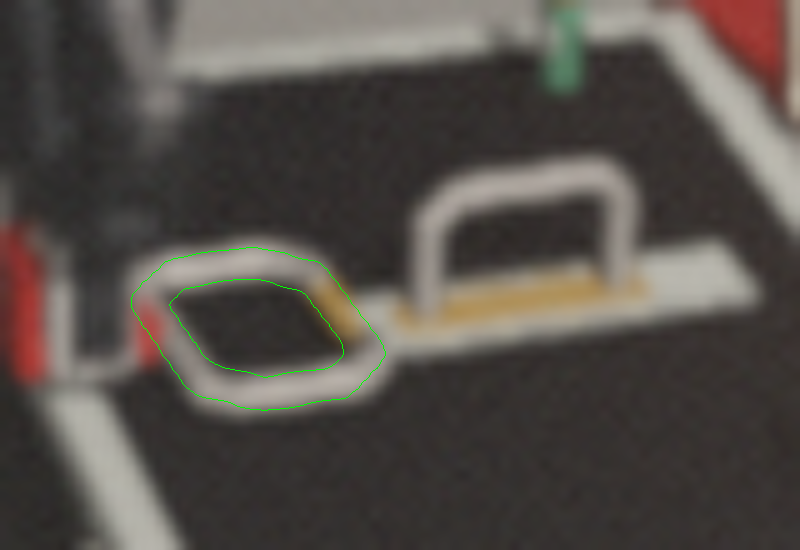

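The loop is level and in line with the near leg, with the gate about 19 mm short of it. I'll advance along the ring's axis.

Call:
step_arm --steps '[[[0.01,0.002,0,0,0,0],[0.02,0.004,0,0,0,0],[0.03,0.006,0,0,0,0],[0.04,0.008,0,0,0,0],[0.045,0.009,0,0,0,0],[0.049,0.0095,0,0,0,0],[0.049,0.0095,0,0,0,0]]]'

```text
time: 9.77
eef_pos: [0.4947, 0.0883, 0.1073]
orientation: [180.0, -0.0, 101.0]
force: [0.6, -0.6, -1.6]
width: 0.291
```

Call:
step_arm --steps '[[[0.006,0.001,0,0,0,0],[0.012,0.0023,0,0,0,0],[0.018,0.0035,0,0,0,0],[0.023,0.0044,0,0,0,0],[0.023,0.0044,0,0,0,0]]]'

```text
time: 10.18
eef_pos: [0.5015, 0.0896, 0.1072]
orientation: [-180.0, 0.0, 101.0]
force: [-0.5, -0.0, -1.3]
width: 0.292
```

```bash
sed -i 's/box=(300,210,380,265)/box=(310,210,390,265)/' held.py; python3 held.py d; python3 -c "
from h import *
o=ctrl.observe();print(o['eef_pos'],o['orientation'],o['force'],o['torque'])"
```

```text
[0.5254 0.0943 0.1925] 0.08613450985977403
[0.50134722 0.0896069  0.10724796] [ 1.79997403e+02 -2.06087860e-04  1.01029885e+02] [-0.52841558  0.74526938 -2.2758997 ] [-0.05644866  0.0632824   0.01334507]
```

View pics/held_d.png

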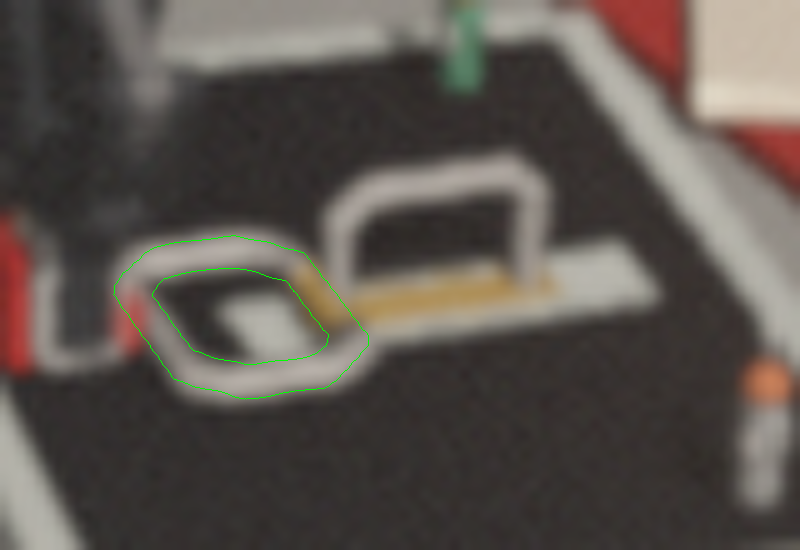

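Call:
step_arm --steps '[[[0.005,0.001,0,0,0,0],[0.01,0.0019,0,0,0,0],[0.015,0.0029,0,0,0,0],[0.02,0.0038,0,0,0,0],[0.02,0.0038,0,0,0,0]]]'

```text
time: 10.7
eef_pos: [0.5077, 0.0908, 0.1073]
orientation: [180.0, -0.0, 101.0]
force: [-0.6, -0.1, -1.4]
width: 0.295
```

Call:
step_arm --steps '[[[0.005,0.001,0,0,0,0],[0.01,0.0019,0,0,0,0],[0.013,0.0025,0,0,0,0],[0.013,0.0025,0,0,0,0]]]'

```text
time: 11.03
eef_pos: [0.5115, 0.0915, 0.1073]
orientation: [180.0, -0.0, 101.0]
force: [-0.9, -0.9, -2.3]
width: 0.295
```

Call:
step_arm --steps '[[[0.005,0.001,0,0,0,0],[0.01,0.0019,0,0,0,0],[0.013,0.0025,0,0,0,0],[0.013,0.0025,0,0,0,0]]]'

```text
time: 11.37
eef_pos: [0.5154, 0.0923, 0.1073]
orientation: [180.0, -0.0, 101.0]
force: [-0.0, 0.0, -0.8]
width: 0.292
```

```bash
sed -i 's/box=(300,210,380,265)/box=(310,210,390,265)/' held.py; python3 held.py e; python3 -c "
from h import *
o=ctrl.observe();print(o['eef_pos'],o['orientation'],o['force'],o['torque'])"
```

```text
[0.5394 0.097  0.1925] 0.08618812280469751
[0.51534763 0.09228011 0.10732398] [1.79971680e+02 2.25163836e-04 1.01029241e+02] [-1.16950479 -0.11505713 -2.35383252] [ 0.02637621  0.14382963 -0.00025187]
```

View pics/held_e.png

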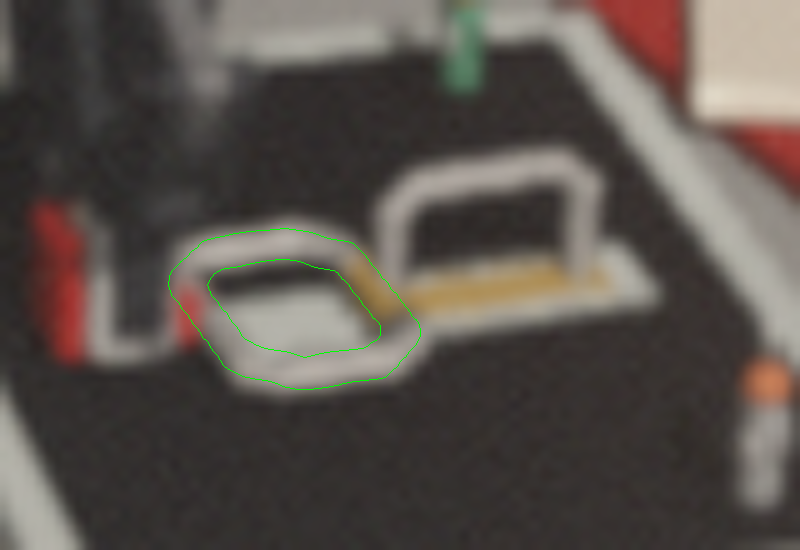

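The ring slides ahead of the gate and the force is about 1 N. I'll continue to the stop.

Call:
step_arm --steps '[[[0.005,0.001,0,0,0,0],[0.01,0.0019,0,0,0,0],[0.013,0.0025,0,0,0,0],[0.013,0.0025,0,0,0,0]]]'

```text
time: 11.8
eef_pos: [0.5181, 0.0927, 0.1071]
orientation: [-179.9, 0.0, 101.0]
force: [-4.0, -1.1, 1.7]
width: 0.292
```

Call:
step_arm --steps '[[[0.005,0.001,0,0,0,0],[0.01,0.0019,0,0,0,0],[0.01,0.0019,0,0,0,0]]]'

```text
time: 12.05
eef_pos: [0.521, 0.0932, 0.1071]
orientation: [-179.9, 0.0, 101.0]
force: [-4.9, -1.0, 1.2]
width: 0.295
```

Call:
step_arm --steps '[[[0.005,0.001,0,0,0,0],[0.01,0.0019,0,0,0,0],[0.01,0.0019,0,0,0,0]]]'

```text
time: 12.3
eef_pos: [0.5233, 0.0937, 0.1067]
orientation: [-179.8, 0.0, 101.0]
force: [-5.9, 0.1, 0.2]
width: 0.293
```

Force is rising, so the ring is at its stop and the gate is opening. I'll keep pressing slowly.

Call:
step_arm --steps '[[[0.005,0.001,0,0,0,0],[0.01,0.0019,0,0,0,0],[0.013,0.0025,0,0,0,0],[0.013,0.0025,0,0,0,0]]]'

```text
time: 12.63
eef_pos: [0.5265, 0.0945, 0.1064]
orientation: [-179.7, -0.0, 101.0]
force: [-7.0, -1.0, -0.6]
width: 0.289
```

Call:
step_arm --steps '[[[0.005,0.001,0,0,0,0],[0.01,0.0019,0,0,0,0],[0.013,0.0025,0,0,0,0],[0.013,0.0025,0,0,0,0]]]'

```text
time: 12.97
eef_pos: [0.5297, 0.0951, 0.1061]
orientation: [-179.6, 0.0, 101.0]
force: [-7.6, -1.4, -1.2]
width: 0.291
```

```bash
sed -i 's/box=(310,210,390,265)/box=(320,200,400,255)/' held.py; python3 held.py f; python3 -c "
from h import *
o=ctrl.observe();print(o['eef_pos'],o['orientation'],o['force'],o['torque'])"
```

```text
[0.5537 0.0998 0.1927] 0.08498259141528008
[0.52961738 0.09499996 0.10604089] [-1.79602241e+02  8.18895655e-03  1.01034364e+02] [-8.0566554   0.43506606 -1.14368733] [-0.20675274  1.70454256  0.0451659 ]
```

View pics/held_f.png

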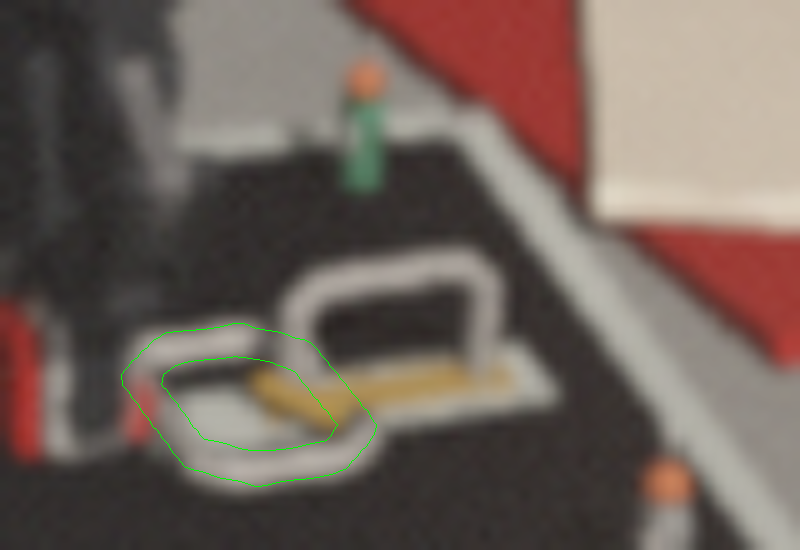

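The gate is swinging inwards with the leg on it at about (300,360) in the crop, and the force is 8 N. Continuing.

Call:
step_arm --steps '[[[0.005,0.001,0.002,0,0,0],[0.01,0.0019,0.003,0,0,0],[0.013,0.0025,0.003,0,0,0],[0.013,0.0025,0.003,0,0,0]]]'

```text
time: 13.4
eef_pos: [0.5335, 0.0954, 0.1068]
orientation: [-179.6, 0.0, 101.0]
force: [-6.5, -2.5, -2.4]
width: 0.295
```

Call:
step_arm --steps '[[[0.005,0.001,0,0,0,0],[0.01,0.0019,0,0,0,0],[0.013,0.0025,0,0,0,0],[0.013,0.0025,0,0,0,0]]]'

```text
time: 13.73
eef_pos: [0.5378, 0.0955, 0.1069]
orientation: [-179.6, 0.1, 101.0]
force: [-5.7, -3.8, -1.9]
width: 0.293
```

Call:
step_arm --steps '[[[0.005,0.001,0,0,0,0],[0.01,0.0019,0,0,0,0],[0.013,0.0025,0,0,0,0],[0.013,0.0025,0,0,0,0]]]'

```text
time: 14.07
eef_pos: [0.5447, 0.096, 0.1078]
orientation: [-180.0, 0.1, 100.9]
force: [0.7, -0.5, -1.0]
width: 0.287
```

```bash
sed -i 's/box=(320,200,400,255)/box=(320,200,400,255)/' held.py; python3 held.py g; python3 -c "
from h import *
o=ctrl.observe();print(o['eef_pos'],o['orientation'],o['force'],o['torque'])"
```

```text
[0.5693 0.1018 0.1913] 0.0870525030532859
[0.54536868 0.09794589 0.10835349] [ 1.79901663e+02 -6.01909192e-03  1.01010702e+02] [ 0.34607383  0.15508247 -1.01803423] [0.02188118 0.00202365 0.03270509]
```

View pics/held_g.png

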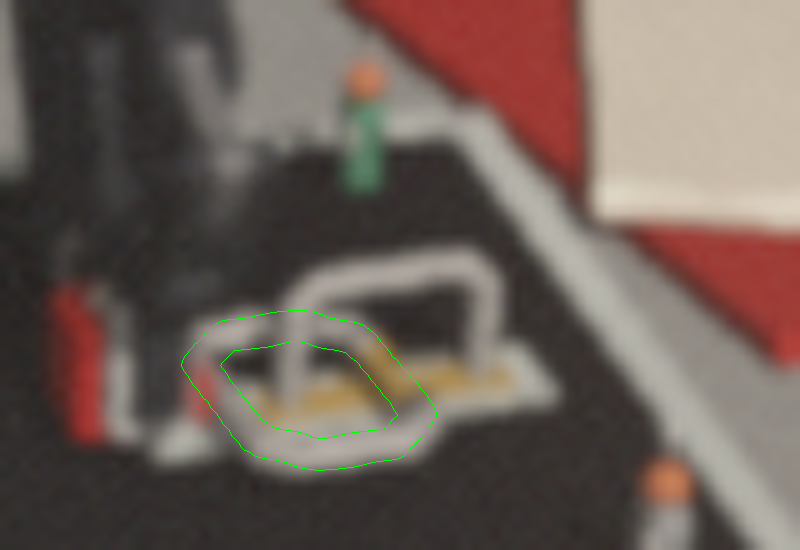

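The gate snapped shut behind the near leg. The leg is at about (290,370) inside the loop, the brass gate is closed at (385,370), and the far leg is outside. Next is the tug: I'll draw the hook back gently until the ring reaches its other stop.

Call:
step_arm --steps '[[[-0.007,-0.0013,0,0,0,0],[-0.014,-0.0027,0,0,0,0],[-0.021,-0.004,0,0,0,0],[-0.028,-0.0054,0,0,0,0],[-0.035,-0.0067,0,0,0,0],[-0.042,-0.008,0,0,0,0],[-0.042,-0.008,0,0,0,0]]]'

```text
time: 14.75
eef_pos: [0.5313, 0.0954, 0.1082]
orientation: [-180.0, 0.0, 101.0]
force: [-0.1, 0.1, -1.6]
width: 0.29
```

Call:
step_arm --steps '[[[-0.005,-0.001,0,0,0,0],[-0.01,-0.0019,0,0,0,0],[-0.015,-0.0029,0,0,0,0],[-0.02,-0.0038,0,0,0,0],[-0.02,-0.0038,0,0,0,0]]]'

```text
time: 15.17
eef_pos: [0.5258, 0.0943, 0.1082]
orientation: [180.0, 0.0, 101.0]
force: [0.5, -0.2, -2.1]
width: 0.295
```

Call:
step_arm --steps '[[[-0.005,-0.001,0,0,0,0],[-0.01,-0.0019,0,0,0,0],[-0.015,-0.0029,0,0,0,0],[-0.02,-0.0038,0,0,0,0],[-0.02,-0.0038,0,0,0,0]]]'

```text
time: 15.58
eef_pos: [0.5195, 0.0931, 0.1082]
orientation: [-180.0, 0.0, 101.0]
force: [1.0, -0.0, -0.8]
width: 0.288
```

```bash
sed -i 's/box=(320,200,400,255)/box=(310,205,390,260)/' held.py; python3 held.py h; python3 -c "
from h import *
o=ctrl.observe();print(o['eef_pos'],o['orientation'],o['force'],o['torque'])"
```

```text
[0.5436 0.0978 0.1925] 0.08706854535419872
[0.51964877 0.09314405 0.10816374] [-1.79975233e+02  7.76354631e-04  1.01031712e+02] [-0.26066419 -0.72799879 -1.14770735] [-0.00564469  0.02121332  0.01461968]
```

View pics/held_h.png

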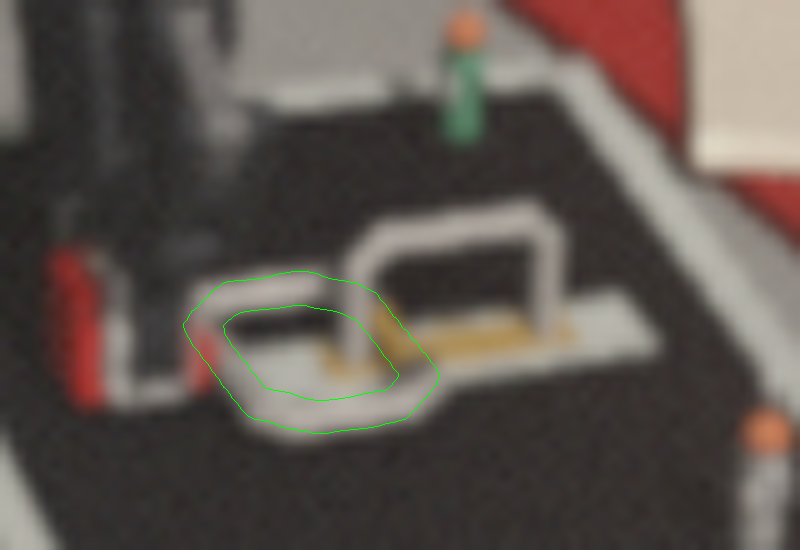

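Call:
step_arm --steps '[[[-0.005,-0.001,0,0,0,0],[-0.01,-0.0019,0,0,0,0],[-0.015,-0.0029,0,0,0,0],[-0.02,-0.0038,0,0,0,0],[-0.02,-0.0038,0,0,0,0]]]'

```text
time: 16.1
eef_pos: [0.5135, 0.0919, 0.1082]
orientation: [-180.0, 0.0, 101.0]
force: [0.2, 0.2, -2.4]
width: 0.292
```

Call:
step_arm --steps '[[[-0.004,-0.0008,0,0,0,0],[-0.008,-0.0015,0,0,0,0],[-0.01,-0.0019,0,0,0,0],[-0.01,-0.0019,0,0,0,0]]]'

```text
time: 16.43
eef_pos: [0.5107, 0.0914, 0.1082]
orientation: [-180.0, 0.0, 101.0]
force: [0.7, 0.1, -1.3]
width: 0.286
```

Call:
step_arm --steps '[[[-0.003,-0.0006,0,0,0,0],[-0.005,-0.001,0,0,0,0],[-0.005,-0.001,0,0,0,0]]]'

```text
time: 16.68
eef_pos: [0.5093, 0.0912, 0.1082]
orientation: [-180.0, -0.0, 101.0]
force: [0.5, -0.2, -1.6]
width: 0.291
```

Call:
step_arm --steps '[[[-0.003,-0.0006,0,0,0,0],[-0.005,-0.001,0,0,0,0],[-0.005,-0.001,0,0,0,0]]]'

```text
time: 16.93
eef_pos: [0.5078, 0.0908, 0.1082]
orientation: [-180.0, 0.0, 101.0]
force: [0.1, -0.7, -1.5]
width: 0.29
```

Call:
step_arm --steps '[[[-0.003,-0.0006,0,0,0,0],[-0.005,-0.001,0,0,0,0],[-0.005,-0.001,0,0,0,0]]]'

```text
time: 17.18
eef_pos: [0.5063, 0.0905, 0.1082]
orientation: [-180.0, 0.0, 101.0]
force: [1.1, 0.1, -1.7]
width: 0.294
```

Call:
step_arm --steps '[[[-0.003,-0.0006,0,0,0,0],[-0.005,-0.001,0,0,0,0],[-0.005,-0.001,0,0,0,0]]]'

```text
time: 17.43
eef_pos: [0.5054, 0.0904, 0.1083]
orientation: [179.9, -0.0, 101.0]
force: [2.6, 0.1, -4.2]
width: 0.295
```

At the stop now. I'll build up to about 10 N in small steps.

Call:
step_arm --steps '[[[-0.002,-0.0004,0,0,0,0],[-0.003,-0.0006,0,0,0,0],[-0.003,-0.0006,0,0,0,0]]]'

```text
time: 17.68
eef_pos: [0.5052, 0.0903, 0.1085]
orientation: [179.8, -0.0, 101.0]
force: [5.0, 0.5, -5.4]
width: 0.291
```

Call:
step_arm --steps '[[[-0.002,-0.0004,0,0,0,0],[-0.003,-0.0006,0,0,0,0],[-0.003,-0.0006,0,0,0,0]]]'

```text
time: 17.93
eef_pos: [0.5051, 0.0903, 0.1087]
orientation: [179.8, -0.0, 101.0]
force: [6.7, 0.8, -2.2]
width: 0.294
```

Call:
step_arm --steps '[[[-0.002,-0.0004,0,0,0,0],[-0.003,-0.0006,0,0,0,0],[-0.003,-0.0006,0,0,0,0]]]'

```text
time: 18.18
eef_pos: [0.505, 0.0903, 0.1091]
orientation: [179.7, -0.0, 101.0]
force: [8.1, 0.4, -3.8]
width: 0.29
```

Call:
step_arm --steps '[[[-0.001,-0.0002,0,0,0,0],[-0.002,-0.0004,0,0,0,0],[-0.002,-0.0004,0,0,0,0]]]'

```text
time: 18.43
eef_pos: [0.5049, 0.0903, 0.1091]
orientation: [179.6, -0.0, 101.0]
force: [9.8, 1.1, -6.0]
width: 0.291
```

Call:
step_arm --steps '[[[0,0,0,0,0,0],[0,0,0,0,0,0],[0,0,0,0,0,0],[0,0,0,0,0,0],[0,0,0,0,0,0],[0,0,0,0,0,0]]]'

```text
time: 18.93
eef_pos: [0.5049, 0.0903, 0.1092]
orientation: [179.6, -0.0, 101.0]
force: [9.5, 1.3, -4.4]
width: 0.293
```

```bash
sed -i 's/box=(310,205,390,260)/box=(300,210,380,265)/' held.py; python3 held.py i; python3 -c "
from h import *
o=ctrl.observe();print(o['eef_pos'],o['orientation'],o['force'],o['torque'])"
```

```text
[0.5289 0.095  0.1924] 0.08802126864422641
[0.50488699 0.09032722 0.10914971] [ 1.79602968e+02 -1.33593394e-02  1.01021736e+02] [ 9.5360891   1.47859622 -5.37644664] [ 0.16802247 -1.83903497 -0.01470614]
```

View pics/held_i.png

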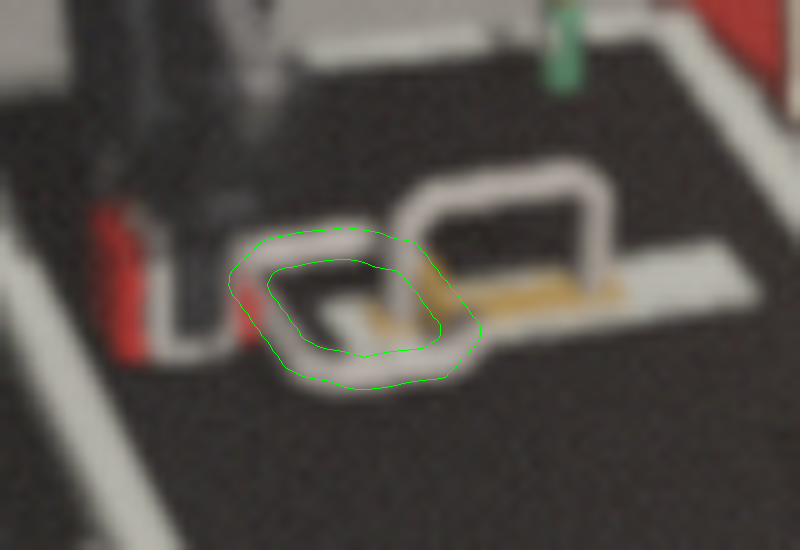

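The gate held about 9.6 N for half a second and the leg is still inside. I'll ease off, lower the hook to the lid and let go.

Call:
step_arm --steps '[[[0.004,0.0008,0,0,0,0],[0.01,0.002,0,0,0,0],[0.018,0.0035,0,0,0,0],[0.026,0.005,0,0,0,0],[0.034,0.0065,0,0,0,0],[0.034,0.0065,0,0,0,0]]]'

```text
time: 19.53
eef_pos: [0.5117, 0.0916, 0.108]
orientation: [-180.0, -0.0, 101.0]
force: [0.4, 0.5, -1.4]
width: 0.291
```

Call:
step_arm --steps '[[[0,0,-0.005,0,0,0],[0,0,-0.01,0,0,0],[0,0,-0.014,0,0,0],[0,0,-0.014,0,0,0]]]'

```text
time: 19.87
eef_pos: [0.5114, 0.0915, 0.1036]
orientation: [-180.0, 0.0, 101.0]
force: [-0.3, 0.0, -1.7]
width: 0.295
```

Call:
step_arm --steps '[[[0,0,-0.003,0,0,0],[0,0,-0.005,0,0,0],[0,0,-0.005,0,0,0]]]'

```text
time: 20.12
eef_pos: [0.5117, 0.0915, 0.1024]
orientation: [-180.0, 0.0, 101.0]
force: [0.2, -0.5, -1.7]
width: 0.293
```

Call:
step_arm --steps '[[[0,0,-0.003,0,0,0],[0,0,-0.004,0,0,0],[0,0,-0.004,0,0,0]]]'

```text
time: 20.37
eef_pos: [0.5118, 0.0916, 0.1012]
orientation: [-180.0, 0.0, 101.0]
force: [0.1, 0.3, -1.8]
width: 0.29
```

Call:
step_arm --steps '[[[0,0,-0.002,0,0,0],[0,0,-0.003,0,0,0],[0,0,-0.003,0,0,0]]]'

```text
time: 20.62
eef_pos: [0.5118, 0.0915, 0.1011]
orientation: [-180.0, -0.0, 101.0]
force: [-3.0, -0.4, 6.9]
width: 0.293
```

Call:
step_arm --steps '[[[0,0,-0.002,0,0,0],[0,0,-0.003,0,0,0],[0,0,-0.003,0,0,0]]]'

```text
time: 20.87
eef_pos: [0.5118, 0.0916, 0.101]
orientation: [180.0, -0.0, 101.0]
force: [-6.5, -0.7, 17.4]
width: 0.29
```

It's resting on the lid. I'll take off the pressure, open and rise.

Call:
step_arm --steps '[[[0,0,0.005,0,0,0],[0,0,0.005,0,0,0],[0,0,0.005,0,0,0]]]'

```text
time: 21.12
eef_pos: [0.512, 0.0916, 0.1011]
orientation: [180.0, -0.0, 101.0]
force: [-1.3, 0.2, 3.0]
width: 0.292
```

Call:
step_arm --steps '[[[0,0,0,0,0,0],[0,0,0,0,0,0],[0,0,0,0,0,0],[0,0,0,0,0,0],[0,0,0,0,0,0],[0,0,0,0,0,0]]]' --claw 50

```text
time: 21.62
eef_pos: [0.5118, 0.0916, 0.1009]
orientation: [-180.0, -0.0, 101.0]
force: [-0.1, -0.5, -0.1]
width: 0.587
```

Call:
step_arm --steps '[[[0,0,0.01,0,0,0],[0,0,0.03,0,0,0],[0,0,0.07,0,0,0],[0,0,0.13,0,0,0],[0,0,0.2,0,0,0],[-0.03,0,0.28,0,0,0],[-0.08,0.08,0.36,0,0,0],[-0.12,0.18,0.42,0,0,0],[-0.15,0.3,0.45,0,0,0],[-0.15,0.42,0.45,0,0,0],[-0.15,0.54,0.45,0,0,0],[-0.15,0.6,0.45,0,0,0]]]'

```text
time: 22.62
eef_pos: [0.4658, 0.2768, 0.2373]
orientation: [179.9, -0.2, 101.3]
force: [0.0, 1.0, 0.9]
width: 0.582
```

```bash
python3 - <<'E'
from h import *
t=get_image('top');s=get_image('side')
o=ctrl.observe();print(o['time'],o['eef_pos'],o['force'])
cv2.imwrite('pics/fin.png',np.hstack([cv2.resize(t[180:270,250:340],(400,400),interpolation=cv2.INTER_CUBIC),cv2.resize(s[205:265,310:370],(400,400),interpolation=cv2.INTER_CUBIC)]))
cv2.imwrite('pics/fin_t.png',np.vstack([np.hstack([cv2.resize(t,(400,300)),cv2.resize(s,(400,300))])]))
E
```

```text
22.7167 [0.46578871 0.27609715 0.23667143] [-0.07681967  0.05592983 -0.18090065]
```

View pics/fin.png

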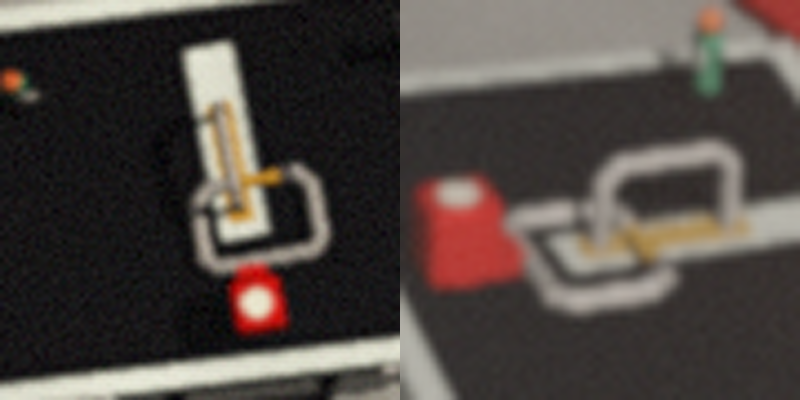

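View pics/fin_t.png

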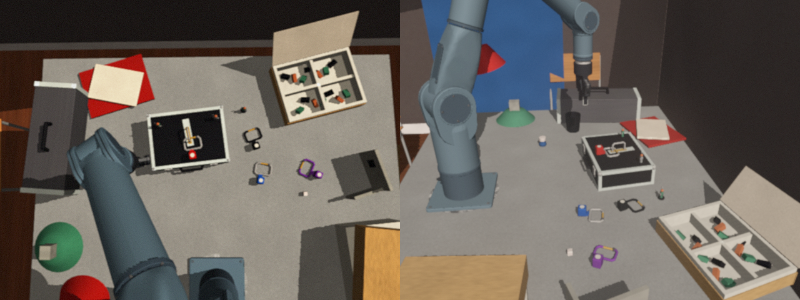

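The last picture shows the near leg inside the loop at about (238,212) in the top crop. The brass gate is shut across the front at (262,178), the far leg is outside and the hook is flat. The other things look unmoved, so I'll hand in.

```bash
python3 -c "
from workcell import ctrl
print(ctrl.close_job())"
```

```text
the job is handed in; nothing more can be done
None
```

The red hook is clipped onto the near leg of the D-ring and lies flat on the lid, with the far leg outside. I handed the job in at about 22.7 s.

- **Clipping:** I pushed the gate against the near leg until the ring met its stop. The gate then opened at up to about 8 N and snapped shut behind the leg.
- **Tug:** I drew the ring back to its other stop and held about 9.6 N along the ring for half a second. The gate stayed shut.
- **Force readings:** The readings during the clip and tug peaked at about 11.5 N in total, so I saw nothing near the 20 N limit on the ring. While I set the hook down, the reading reached about 18.6 N. By then the ring was slack and the hook was pressing on the lid. I eased that off before letting go.
- **Last check:** The pictures from both cameras after release show the leg inside, the gate shut and the gripper clear. The blue hook and the other things look unmoved by eye, and I did not measure them.

No check failed or disagreed.

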